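Heft the emptied totes and re-tip the one that is not empty

ROBOT

A 6-joint arm with a two-finger parallel gripper is mounted at the origin on a cart in front of the work surface, level with it; the furniture and walls round the work are solid. World frame = base frame: x ahead of the robot, y to its left, z up, the work surface at z = 0. Lengths are in m, angles in rad, forces in N, time in s.
With the tool pointing down it reaches from about 0.375 to 0.975 m from the base axis. Payload 3.8 kg.
Tool frame: the origin (TCP) lies at the very end of the fingers, on their centre line; the grasp point (between the pads) lies grasp_offset behind it (grasp_offset is the distance from the TCP to the grasp point, in m); z points along the fingers, y is the line along which they close (so a half turn about z gives the same grasp; the last joint's range is limited). The gripper opens to 85 mm and grips with 20 to 120 N. Pads are 22 mm wide; open, the fingers measure 114 mm over their backs; the gripper's body (76 mm by 85 mm) begins 54 mm behind the grasp point. The pads swing forward as they close: fully open they stand 13 mm farther back than shut.
Start: joints at [1.288, 0.264, 1.604, -0, 1.274, -0.037], TCP at [0.164, 0.655, 0.231] pointing down, gripper open.
Joint ranges: [-2.63, 2.63], [-0.94, 2.18], [0.31, 2.57], [-1.31, 4.45], [0, 2.66], [-2.55, 2.55]. Speed limits (rad/s): [2.57, 2.57, 3.14, 3.14, 3.14, 3.14].

INTERFACE

Orientations are given as a rotation vector (axis times angle).
In Python, from plant import * gives the robot as it stands.
- The arm moves only by the tool drive_tool, never from a script. Its argument "plan" is a list that holds one entry, the list of rows, each a list of 5 numbers: the shift along the tool's x, y, z in mm, then the turn about the tool's z in degrees, then the finger opening in mm, from 0 to 85.4. A call has 1 to 10 rows; each row is the pose to reach, as a shift and turn from the pose commanded when the call began, along the tool's axes at that moment; what a row does not reach only later rows make up. A row lasts 1/8 s, in which the tool goes at most 62.5 mm and 10.7 degrees, less where a joint would pass 70% of its speed; a pose out of reach is approached as far as the arm can. A call with a gripper value outside its range is refused whole. The fingers move at their own pace and stop on an object; "squeeze" is the grip in N (left out, the last holds). Time passes only in rows, so rows that repeat a pose let the fingers close. It gives the time, the measured TCP pose, the force, the opening and the grip force at its end, in the units of the state.
- get_obs(): the state, without advancing time (a new reading comes with each control period).
- grab_frame(name): name is "scene" or "top" or "wrist"; returns a dict with "image" (400x640x3 uint8, red, green, blue), "camera_matrix" (3x3 intrinsics, pixels), "extrinsics" (4x4, takes a point from camera to world coordinates); the wrist camera has in their place "mount" (4x4, takes a point from camera to tool coordinates, whose origin is the TCP and whose axes are the flange's). Camera axes: x right, y up, looking along -z (the intrinsics and any distortion apply to the point x, -y, -z); pixel columns grow to the right and rows downward; lengths in m; the calibration is good to about 2 mm. A picture is of the moment at which its call begins: read the wrist's pose just before it. There is no depth.
- close_job(): hands the job in; it is judged then, once.
Trained networks look in a picture, given as the dict that the camera call returned (one of the last four; its "shot" number tells which), for a name from the list of things; names that differ only in an ending like _2 or _b are one class to them, and where a whole thing is asked for, a point or a joint stands for the part that bears it (a point fixed in the world has none). Each returns a list of dicts, best first, with "p" (0 to 1); they miss things now and then, are a little off and sometimes report something else, mostly with a low value. They report only what shows in the picture. A call takes as long as a camera call.
- regions_of(query, picture): "region" (400x640 bool, what is visible of it) and "at" ([column, row] in pixels, amid what is visible of it).
The state is a dict: "t": time; "joint_positions": joint angles; "joint_velocities": joint speeds; "tau": joint torques, N m; "position": TCP position; "tcp_rot": TCP orientation; "ft_force": force on the tool from outside, world axes, zero at the start; "ft_torque": the same for the moment, N m; "grip_width": opening from 0.0 (shut) to 1.0 (fully open); "grip_force": force on a finger pad.
Only numpy, scipy, OpenCV 4.12 (cv2) and the standard library are available. Lean on these libraries where they do the work, as an engineer would, in place of code of your own. Each camera call takes 0.05 s, during which the arm holds its last target. There are 200 camera calls.

TASK

Two small covered totes have just been emptied into the blue bin, but a steel block is still lying in one of them. Lift a tote by its handle and hold it up level and still for a moment to judge by its weight whether the block is inside; tip the heavy one mouth-down over the blue bin so that the block slides out into the bin, and do not tip the empty one. Finish with both totes standing upright on the bench where they were.

Things in the scene. Friction and masses are not known exactly. Their poses are not given: they have to be found in the camera images.
- tote_a: covered sheet-metal tote, 86 (x) by 104 (y) mm, 62 high on low runners, open only at its mouth, the whole -y end (80 x 50 mm, no lip). On top a black handle bar along x: 60 long, 18 thick in y (pinch this), 24 high, flat sides; bar's middle 83 mm above the origin, bar's underside 18 mm above the tote's top. Origin: centre of the inner floor's upper face, 9 mm above the bench; z up
- tote_b: second tote, identical to tote_a (sizes, origin, axes, handle). A tote weighs about 0.27 kg empty. One of the two, either one, also holds a loose steel block 45 x 60 x 28 mm of about 0.45 kg, hidden under the tote's top; it slides out when the mouth end (-y) is tipped down 50 degrees or more
- blue_bin: blue open-topped bin, fixed, empty, 226 (x) by 157 (y) mm, origin at the centre of its underside. Inner floor 3 mm up; back (+x) and side walls (+y, -y) 108 mm high, sides sloping down to a 56 mm front (-x). Stands to the right (-y) of the totes, whose mouths point that way

How it is judged:
By the outcome, as a careful person would: the job done as asked, in the order asked, and still so for the second after the job is handed in, with the robot touching nothing.
It also fails if it takes over 61 s, if anything falls off the work surface, if the arm or the gripper's body presses on something with over 40 N, if the wrist force passes 120 N, or if a joint passes its speed limit or range.

## Working session

There is one attempt and no reset: what is moved stays moved. The work goes in short steps, Python scripts to look and compute and a tool call to move; the robot and the scene stay as the last step left them, time stands still between calls to the robot, and variables do not carry over. Pictures are saved under pics/ and viewed, at most 10 in all, crops included, and the job is handed in when it is done.

Besides the shell and the picture viewer there is one more tool, called as name(argument=value, ...) on one line, values as JSON. drive_tool: Moves the arm, as the interface text tells. Its arguments: {"type":"object","properties":{"plan":{"type":"array"},"squeeze":{"type":"number"}},"required":["plan"]}

```bash
mkdir -p pics; ls
cat > h.py <<'E'
from plant import *
import numpy as np, cv2
from scipy.spatial.transform import Rotation as R
def ray(f,px,o=None):
    K=np.array(f["camera_matrix"]);X=np.array(f["extrinsics"]) if "extrinsics" in f else None
    if X is None:
        T=np.eye(4);T[:3,:3]=R.from_rotvec(o["tcp_rot"]).as_matrix();T[:3,3]=o["position"];X=T@np.array(f["mount"])
    d=np.linalg.inv(K)@[px[0],px[1],1.0];d=np.array([d[0],-d[1],-d[2]])
    return X[:3,3],X[:3,:3]@d
def atz(f,px,z,o=None):
    c,d=ray(f,px,o);return c+d*(z-c[2])/d[2]
E
python3 - <<'E'
from h import *
o=get_obs();print({k:np.round(v,3) for k,v in o.items()})
for n in ["scene","top"]:
    f=grab_frame(n);print(n,[k for k in f])
    cv2.imwrite(f"pics/{n}0.png",f["image"][:,:,::-1])
    for q in ["tote_a","blue_bin"]:
        for r in regions_of(q,f):
            ys,xs=np.nonzero(r["region"]);print(q,r["p"],r["at"],xs.min(),xs.max(),ys.min(),ys.max(),np.round(atz(f,r["at"],0.07),3))
E
```

```text
pics
{'t': np.float64(0.0), 'joint_positions': array([ 1.288,  0.265,  1.605,  0.   ,  1.274, -0.037]), 'joint_velocities': array([-0.001,  0.002, -0.002, -0.001,  0.001, -0.   ]), 'tau': array([ 0.0000e+00, -5.1512e+01, -3.6731e+01, -0.0000e+00,  1.3000e-02,
       -0.0000e+00]), 'position': array([0.164, 0.654, 0.23 ]), 'tcp_rot': array([-3.850e-01, -3.118e+00,  3.000e-03]), 'ft_force': array([ 0.132, -0.094,  0.47 ]), 'ft_torque': array([ 0.034, -0.051,  0.045]), 'grip_force': np.float64(0.0), 'grip_width': np.float64(1.0)}
scene ['image', 'camera_matrix', 'extrinsics', 'shot']
blue_bin 0.92 [385.8, 168.6] 331 436 121 219 [ 0.511 -0.384  0.07 ]
top ['image', 'camera_matrix', 'extrinsics', 'shot']
tote_a 0.52 [253.5, 176.9] 253 256 165 198 [ 0.601 -0.07   0.07 ]
blue_bin 0.6 [424.7, 210.7] 374 473 149 279 [ 0.537 -0.404  0.07 ]
```

View pics/scene0.png

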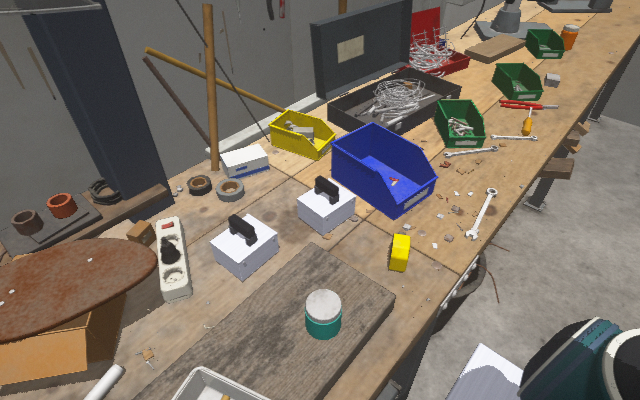

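View pics/top0.png

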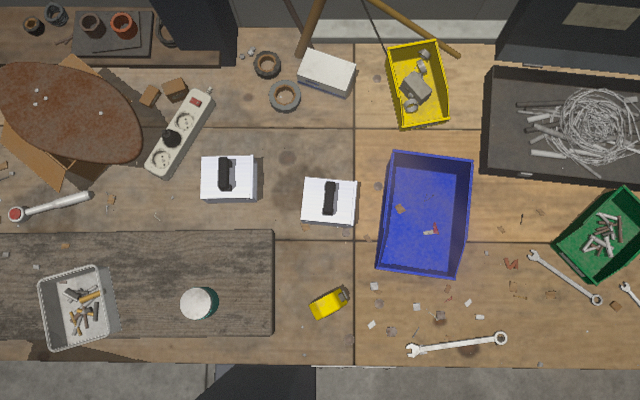

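The scene view shows two white totes with black handles at (243,228) and (327,188), and the blue bin at (385,168). In the top view the handles are at (226,174) and (331,197) and the bin at (425,212). The tool can't be tilted by the interface, so I plan to hold the bar by its ends and let the tote pivot over the bin's back wall. Next I'll measure positions.

Run:
```python
from h import *
import plant
print([ (k,getattr(plant,k)) for k in dir(plant) if 'off' in k.lower()])
f=grab_frame("top");im=f["image"].astype(int);g=im.max(2)
for nm,(c0,c1,r0,r1) in dict(L=(190,265,145,210),Rr=(293,362,168,232)).items():
    w=np.zeros(g.shape,np.uint8);w[r0:r1,c0:c1]=(g[r0:r1,c0:c1]>150)&((im[r0:r1,c0:c1,0]-im[r0:r1,c0:c1,2])<20)
    w=cv2.morphologyEx(w,cv2.MORPH_OPEN,np.ones((3,3)))
    ys,xs=np.nonzero(w);rc=cv2.minAreaRect(np.c_[xs,ys].astype(np.float32));b=cv2.boxPoints(rc)
    print(nm,"white",rc);print(np.round([atz(f,p,.062) for p in b],3))
    m=np.zeros(g.shape,np.uint8);x0,x1,y0,y1=xs.min()+8,xs.max()-8,ys.min(),ys.max()
    m[y0:y1,x0:x1]=g[y0:y1,x0:x1]<75
    ys,xs=np.nonzero(m);rc=cv2.minAreaRect(np.c_[xs,ys].astype(np.float32))
    print("bar",rc,np.round([atz(f,p,.104) for p in cv2.boxPoints(rc)],3).tolist(), atz(f,rc[0],.1).round(3))
h=cv2.cvtColor(f["image"],cv2.COLOR_RGB2HSV)
m=((h[...,0]>110)&(h[...,0]<130)&(h[...,1]>130)&(g>60)).astype(np.uint8);m[:, :365]=0;m[:,480:]=0
m=cv2.morphologyEx(m,cv2.MORPH_OPEN,np.ones((3,3)))
c=max(cv2.findContours(m,0,2)[0],key=cv2.contourArea);print(cv2.approxPolyDP(c,6,True)[:,0].tolist())
for p in cv2.approxPolyDP(c,6,True)[:,0]: print(p,atz(f,p,.108).round(3),atz(f,p,.056).round(3))
```

```text
[('grasp_offset', 0.0187)]
L white ((226.0, 176.5), (43.0, 52.0), 90.0)
[[ 0.646  0.04   0.062]
 [ 0.647 -0.064  0.062]
 [ 0.56  -0.068  0.062]
 [ 0.559  0.035  0.062]]
bar ((225.0, 173.5), (33.0, 12.0), 90.0) [[0.631, -0.008, 0.104], [0.632, -0.031, 0.104], [0.567, -0.034, 0.104], [0.567, -0.011, 0.104]] [ 0.6  -0.02  0.1 ]
Rr white ((328.39215087890625, 200.13259887695312), (53.330116271972656, 43.80180740356445), 5.440331935882568)
[[ 0.518 -0.162  0.062]
 [ 0.605 -0.169  0.062]
 [ 0.596 -0.274  0.062]
 [ 0.51  -0.266  0.062]]
bar ((328.95904541015625, 197.95083618164062), (10.049468040466309, 32.68340301513672), 5.19442892074585) [[0.524, -0.207, 0.104], [0.586, -0.212, 0.104], [0.584, -0.231, 0.104], [0.522, -0.225, 0.104]] [ 0.555 -0.219  0.1  ]
[[393, 195], [388, 246], [378, 261], [394, 271], [402, 269], [388, 263], [436, 269], [436, 261], [446, 271], [448, 234], [422, 234], [429, 220], [445, 216], [441, 207], [416, 207], [422, 227], [412, 213], [396, 212]]
[393 195] [ 0.56  -0.338  0.108] [ 0.569 -0.345  0.056]
[388 246] [ 0.465 -0.327  0.108] [ 0.469 -0.334  0.056]
[378 261]
[... 186 characters left out ...]
.108] [ 0.437 -0.333  0.056]
[436 269] [ 0.424 -0.413  0.108] [ 0.426 -0.425  0.056]
[436 261] [ 0.439 -0.414  0.108] [ 0.441 -0.425  0.056]
[446 271] [ 0.421 -0.431  0.108] [ 0.423 -0.444  0.056]
[448 234] [ 0.488 -0.437  0.108] [ 0.493 -0.45   0.056]
[422 234] [ 0.488 -0.39   0.108] [ 0.493 -0.4    0.056]
[429 220] [ 0.514 -0.403  0.108] [ 0.52  -0.414  0.056]
[445 216] [ 0.521 -0.433  0.108] [ 0.529 -0.446  0.056]
[441 207] [ 0.538 -0.426  0.108] [ 0.546 -0.439  0.056]
[416 207] [ 0.538 -0.38   0.108] [ 0.546 -0.39   0.056]
[422 227] [ 0.5   -0.39   0.108] [ 0.507 -0.4    0.056]
[412 213] [ 0.526 -0.372  0.108] [ 0.534 -0.382  0.056]
[396 212] [ 0.528 -0.343  0.108] [ 0.536 -0.35   0.056]
```

Run:
```python
import cv2
a=cv2.imread("pics/top0.png")[120:300,190:490];s=cv2.imread("pics/scene0.png")[110:290,200:450]
cv2.imwrite("pics/c1.png",cv2.resize(a,None,fx=2.6,fy=2.6,interpolation=cv2.INTER_CUBIC))
cv2.imwrite("pics/c2.png",cv2.resize(s,None,fx=3,fy=3,interpolation=cv2.INTER_CUBIC))
```

```text
(no output)
```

View pics/c2.png

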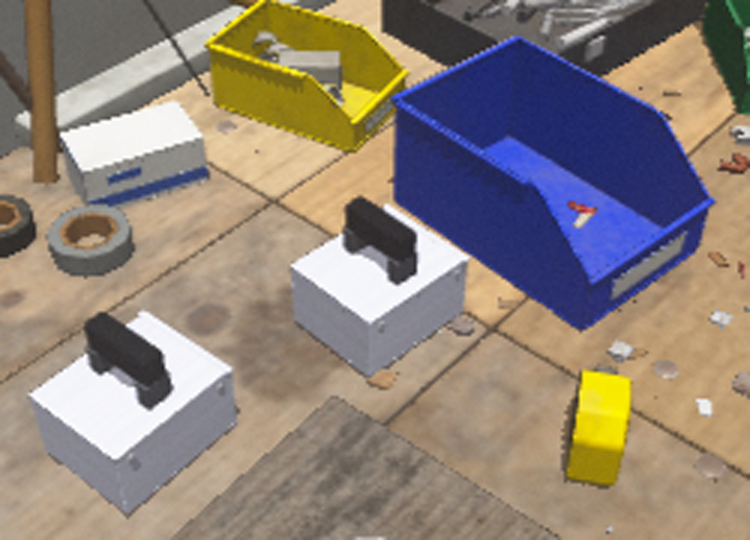

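The zoomed view shows plain handle bars with flat ends and legs just inside. The bin's side wall has a flat top over about the back 60 % of its length, wide enough for a tote to rest on. I'll fit the bin pose from its corners.

View pics/c1.png

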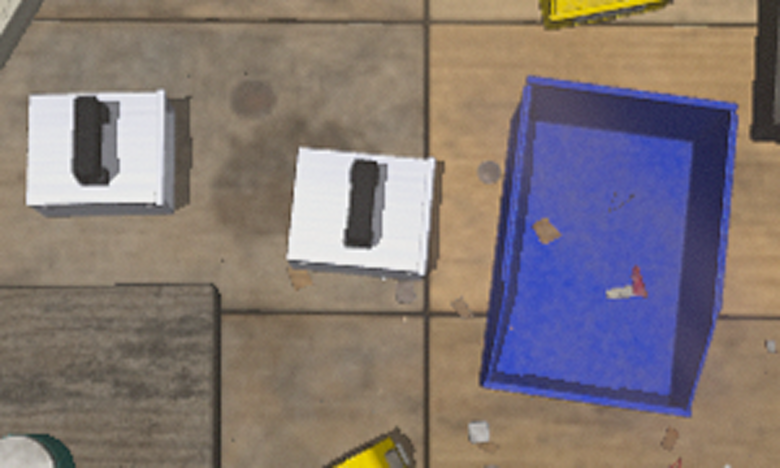

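drive_tool(plan=[[[0, 0, -30, 10, 85], [0, 0, -60, 20, 85], [0, 0, -60, 30, 85], [0, 0, -60, 40, 85], [0, 0, -60, 50, 85], [0, 0, -60, 60, 85], [0, 0, -60, 70, 85], [0, 0, -60, 76, 85], [0, 0, -60, 76, 85]]])

```text
t: 1.48
position: [0.1642, 0.6547, 0.2913]
tcp_rot: [-2.222, -2.221, 0.0]
ft_force: [0.6, -0.8, 0.2]
grip_width: 0.993
grip_force: 0.0
```

drive_tool(plan=[[[-30, 30, 0, 0, 85], [-80, 65, 0, 0, 85], [-130, 100, 0, 0, 85], [-180, 135, 0, 0, 85], [-230, 170, 0, 0, 85], [-280, 205, 0, 0, 85], [-330, 240, 0, 0, 85], [-380, 275, 0, 0, 85], [-430, 310, 0, 0, 85], [-480, 340, 0, 0, 85]]])

```text
t: 2.72
position: [0.5046, 0.1724, 0.2916]
tcp_rot: [2.22, 2.222, 0.002]
ft_force: [0.9, 0.2, 0.7]
grip_width: 0.994
grip_force: 0.0
```

drive_tool(plan=[[[-40, 25, 0, 0, 85], [-80, 50, 0, 0, 85], [-120, 70, 0, 0, 85], [-160, 90, 0, 0, 85], [-195, 97, 0, 0, 85], [-195, 97, 0, 0, 85], [-195, 97, 0, 0, 85]]])

```text
t: 3.6
position: [0.6001, -0.0206, 0.2912]
tcp_rot: [-2.222, -2.22, -0.0]
ft_force: [0.6, -0.5, 0.4]
grip_width: 0.998
grip_force: 0.0
```

Run:
```python
from h import *
from scipy.optimize import least_squares
o=get_obs();f=grab_frame("wrist");print(o["t"],o["position"],o["tcp_rot"],o["joint_positions"].round(2),o["ft_force"])
cv2.imwrite("pics/w1.png",f["image"][:,:,::-1])
for r in regions_of("tote_a",f):
    ys,xs=np.nonzero(r["region"]);print(r["p"],r["at"],xs.min(),xs.max(),ys.min(),ys.max(),atz(f,r["at"],.08,o).round(3))
f=grab_frame("top");px=[[393,150],[473,159.6],[376,268.5],[455.4,278.8]]
L=np.array([[.113,.0785,.108],[.113,-.0785,.108],[-.113,.0785,.056],[-.113,-.0785,.056]])
W=np.array([atz(f,p,l[2]) for p,l in zip(px,L)]);print(W.round(3))
def res(v):
    r=R.from_euler('z',v[2]).apply(L)+[v[0],v[1],0];return (r-W)[:,:2].ravel()
s=least_squares(res,[.53,-.4,-.1]);print(s.x.round(3),res(s.x).round(3))
```

```text
3.6 [ 0.60007813 -0.02060503  0.29121805] [-2.22186660e+00 -2.22010756e+00 -3.66952261e-04] [-0.08  0.09  1.69  0.    1.36 -0.08] [ 0.61855735 -0.52626696  0.40162297]
[[ 0.647 -0.339  0.108]
 [ 0.629 -0.49   0.108]
 [ 0.426 -0.31   0.056]
 [ 0.408 -0.461  0.056]]
[ 0.527 -0.4   -0.126] [ 0.003  0.003  0.001 -0.002 -0.001  0.002 -0.003 -0.003]
```

View pics/w1.png

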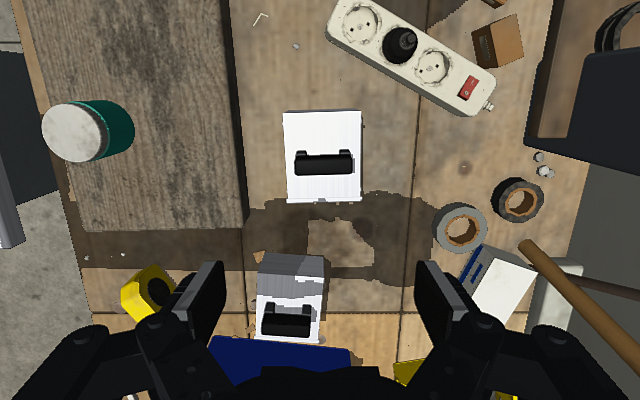

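The wrist view shows tote_a centred at (322,155) with its bar from (295,163) to (353,163). tote_b's bar is at (287,320), and the fingers are open. I'll refine the left bar from this picture.

Run:
```python
from h import *
o=get_obs();f=grab_frame("wrist");g=f["image"].max(2)
m=np.zeros(g.shape,np.uint8);m[120:195,287:360]=g[120:195,287:360]<70
n,l,st,ce=cv2.connectedComponentsWithStats(m);k=1+st[1:,4].argmax();x,y,w,h,a=st[k];print(st[k])
print("bar ends",atz(f,(x,y+h*.7),.104,o).round(4),atz(f,(x+w,y+h*.7),.104,o).round(4))
for r0 in (y+6,y+h-2):
    print(r0,atz(f,(x+w/2,r0),.104,o).round(4))
for p in [(283,112),(361,110),(288,202),(360,201)]: print(p,atz(f,p,.062,o).round(4))
```

```text
[ 294  150   59   26 1189]
bar ends [ 0.5753 -0.0125  0.104 ] [ 0.6354 -0.0125  0.104 ]
156 [6.053e-01 1.000e-04 1.040e-01]
174 [ 0.6053 -0.0185  0.104 ]
(283, 112) [0.5615 0.0405 0.062 ]
(361, 110) [0.6464 0.0427 0.062 ]
(288, 202) [ 0.5639 -0.063   0.062 ]
(360, 201) [ 0.6494 -0.0618  0.062 ]
```

drive_tool(plan=[[[8, 4, 50, -1, 85], [8, 4, 100, -1, 85], [8, 4, 150, -1, 85], [8, 4, 185, -1, 85], [8, 4, 210, -1, 85], [8, 4, 222, -1, 85], [8, 4, 222, -1, 85]]])

```text
t: 4.68
position: [0.6038, -0.0124, 0.0688]
tcp_rot: [-2.202, -2.239, 0.001]
ft_force: [-0.5, 0.2, 0.9]
grip_width: 0.999
grip_force: 0.0
```

Run:
```python
from h import *
o=get_obs();f=grab_frame("wrist");print(o["t"],o["position"],o["ft_force"])
cv2.imwrite("pics/w2.png",f["image"][:,:,::-1])
```

```text
4.675 [ 0.6037676  -0.01241731  0.06875445] [-0.51698012  0.16398863  0.92970357]
```

View pics/w2.png

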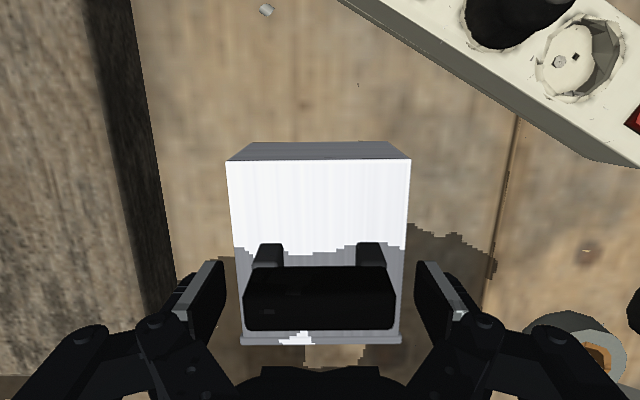

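The bar spans (243–397, 266–330), centred between the pads. I'll close on its ends.

drive_tool(plan=[[[0, 0, 0, 0, 60], [0, 0, 0, 0, 50], [0, 0, 0, 0, 50], [0, 0, 0, 0, 50], [0, 0, 0, 0, 50], [0, 0, 0, 0, 50]]], squeeze=60)

```text
t: 5.48
position: [0.6048, -0.0129, 0.0711]
tcp_rot: [2.203, 2.238, 0.002]
ft_force: [-3.3, 0.4, 5.0]
grip_width: 0.691
grip_force: 66.8
```

drive_tool(plan=[[[0, 0, -10, 0, 50], [0, 0, -25, 0, 50], [0, 0, -40, 0, 50], [0, 0, -50, 0, 50], [0, 0, -50, 0, 50], [0, 0, -50, 0, 50], [0, 0, -50, 0, 50], [0, 0, -50, 0, 50], [0, 0, -50, 0, 50], [0, 0, -50, 0, 50]]])

```text
t: 6.72
position: [0.6042, -0.0129, 0.1191]
tcp_rot: [-2.203, -2.239, 0.0]
ft_force: [0.1, -0.0, -7.0]
grip_width: 0.691
grip_force: 66.9
```

drive_tool(plan=[[[0, 0, 0, 0, 50], [0, 0, 0, 0, 50]]])

```text
t: 6.98
position: [0.6043, -0.0129, 0.1193]
tcp_rot: [2.204, 2.239, 0.0]
ft_force: [0.3, -0.1, -7.2]
grip_width: 0.692
grip_force: 66.9
```

drive_tool(plan=[[[0, 0, 0, 0, 50], [0, 0, 0, 0, 50]]])

```text
t: 7.22
position: [0.6043, -0.0129, 0.1193]
tcp_rot: [2.204, 2.239, 0.0]
ft_force: [0.2, 1.1, -6.3]
grip_width: 0.689
grip_force: 66.9
```

Run:
```python
from h import *
o=get_obs();f=grab_frame("wrist");print(o["t"],o["position"],o["ft_force"],o["ft_torque"],o["tcp_rot"])
cv2.imwrite("pics/w3.png",f["image"][:,:,::-1])
```

```text
7.225 [ 0.60428893 -0.01294327  0.11930421] [ 0.19604869  1.11447727 -6.30881647] [0.01515193 0.03337758 0.01394238] [2.20357377e+00 2.23910660e+00 1.66120488e-06]
```

View pics/w3.png

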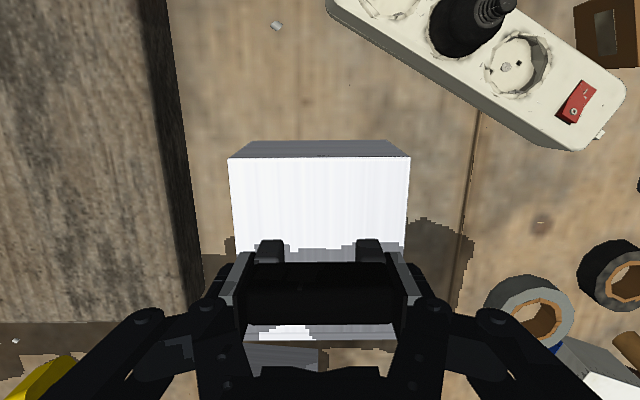

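About 7 N and level, so tote_a (left) holds the block. I'll carry it high over tote_b to the bin, matching the bin's yaw.

drive_tool(plan=[[[0, 0, -15, 0, 50], [0, 0, -40, 1, 50], [0, 0, -70, 2, 50], [-10, 0, -95, 3, 50], [-25, -3, -110, 4, 50], [-45, -5, -116, 6, 50], [-70, -8, -116, 7, 50], [-100, -11, -116, 8, 50], [-132, -15, -116, 8, 50], [-165, -18, -116, 8, 50]]])

```text
t: 8.52
position: [0.5875, -0.1801, 0.2339]
tcp_rot: [-2.355, -2.077, 0.002]
ft_force: [0.6, -0.2, -6.8]
grip_width: 0.692
grip_force: 67.1
```

Run:
```python
from h import *
o=get_obs();p=o["position"];M=R.from_rotvec(o["tcp_rot"]).as_matrix();print(o["t"],p,np.degrees(np.arctan2(M[1,0],M[0,0])),o["ft_force"],o["joint_positions"].round(2))
for t in [(.5725,-.3594,.200),(.5725,-.3594,.179)]: print((M.T@(np.array(t)-p)*1000).round(1))
```

```text
8.525 [ 0.58747715 -0.18011359  0.23388512] 82.8195839576565 [ 0.57695273 -0.20804409 -6.81698809] [-0.34  0.15  1.73 -0.    1.26 -0.21]
[-179.8    7.6   33.8]
[-179.8    7.7   54.8]
```

drive_tool(plan=[[[-30, 1, 0, 0, 50], [-60, 2, 0, 0, 50], [-90, 4, 0, 0, 50], [-120, 6, 0, 0, 50], [-150, 8, 0, 0, 50], [-170, 8, 10, 0, 50], [-180, 8, 25, 0, 50], [-180, 8, 34, 0, 50], [-180, 8, 34, 0, 50]]])

```text
t: 9.65
position: [0.5736, -0.3561, 0.1988]
tcp_rot: [-2.35, -2.077, 0.001]
ft_force: [0.4, 1.2, -6.9]
grip_width: 0.689
grip_force: 66.9
```

Run:
```python
from h import *
o=get_obs();print(o["t"],o["position"],o["ft_force"])
a=grab_frame("scene")["image"][60:260,230:490,::-1];b=grab_frame("top")["image"][90:290,240:500,::-1]
cv2.imwrite("pics/d1.png",cv2.resize(np.hstack([a,b]),None,fx=1.5,fy=1.5,interpolation=cv2.INTER_CUBIC))
```

```text
9.65 [ 0.57363429 -0.35605503  0.19875308] [ 0.41141349  1.2056304  -6.85958047]
```

View pics/d1.png

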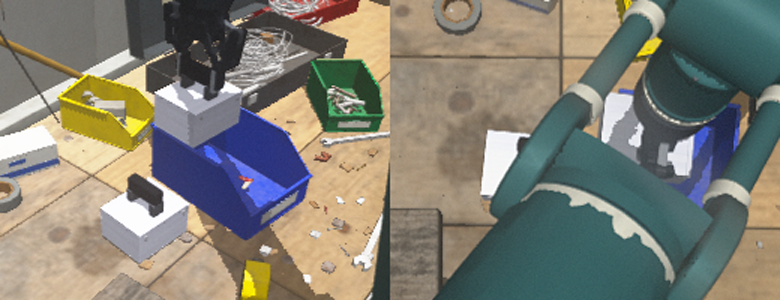

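The left half shows tote_a held level over the bin's +y wall, on the flat part of its top. I'll start tipping along the arc, gently.

drive_tool(plan=[[[0, 0, 12, 0, 50], [0, 0, 21, 0, 50], [-8, 0, 25, 0, 50], [-16, 0, 29, 0, 50], [-23, 0, 32, 0, 50], [-30, 0, 37, 0, 50], [-36, 0, 43, 0, 50], [-42, 0, 48, 0, 50]]], squeeze=40)

```text
t: 10.75
position: [0.5702, -0.4024, 0.1554]
tcp_rot: [2.351, 2.076, -0.001]
ft_force: [-1.2, 0.0, 5.3]
grip_width: 0.689
grip_force: 69.3
```

Run:
```python
from h import *
o=get_obs();print(o["t"],o["position"],o["ft_force"],o["ft_torque"],o["grip_width"])
a=grab_frame("scene")["image"][60:260,230:490,::-1];b=grab_frame("wrist")["image"][:,:,::-1]
cv2.imwrite("pics/d2.png",np.hstack([cv2.resize(a,(390,300),interpolation=cv2.INTER_CUBIC),cv2.resize(b,(400,250))[:300] if 0 else cv2.copyMakeBorder(cv2.resize(b,(400,250)),0,50,0,0,cv2.BORDER_CONSTANT)]))
```

```text
10.75 [ 0.57020433 -0.40244609  0.15538261] [-1.18128436e+00  6.35017675e-04  5.33309888e+00] [0.46739733 0.03333627 0.03756365] 0.6887823694210419
```

View pics/d2.png

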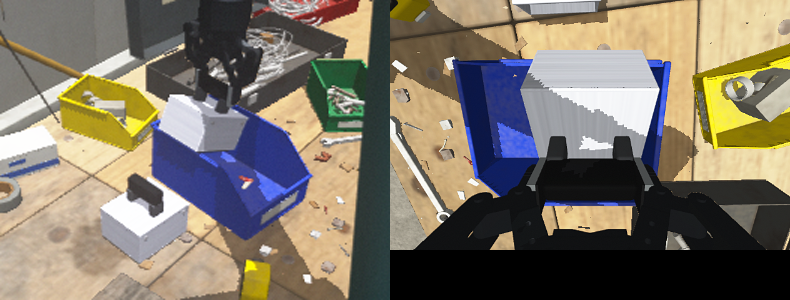

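The tote is tilting about its bar as planned (roughly 25–30° now), with its rear resting on the wall. I'll continue to about 65°.

drive_tool(plan=[[[-5, 0, 7, 0, 50], [-10, 0, 14, 0, 50], [-14, 0, 21, 0, 50], [-18, 0, 29, 0, 50], [-21, 0, 37, 0, 50], [-23, 0, 45, 0, 50], [-24, 0, 53, 0, 50], [-25, 0, 58, 0, 50], [-25, 0, 58, 0, 50], [-25, 0, 58, 0, 50]]])

```text
t: 12.1
position: [0.5671, -0.4303, 0.0982]
tcp_rot: [2.348, 2.073, -0.006]
ft_force: [-2.5, -8.8, 5.1]
grip_width: 0.692
grip_force: 73.3
```

drive_tool(plan=[[[0, 0, 0, 0, 50], [0, 0, 0, 0, 50], [0, 0, 0, 0, 50], [0, 0, 0, 0, 50]]])

```text
t: 12.6
position: [0.5671, -0.4303, 0.0982]
tcp_rot: [2.347, 2.073, -0.006]
ft_force: [-2.8, -8.8, 4.7]
grip_width: 0.69
grip_force: 73.3
```

Run:
```python
from h import *
o=get_obs();print(o["t"],o["position"],o["ft_force"],o["ft_torque"],o["grip_width"])
for n in ["scene","wrist"]:
    f=grab_frame(n);cv2.imwrite(f"pics/e_{n}.png",f["image"][:,:,::-1])
    for r in regions_of("tote_a",f):
        m=r["region"].astype(np.uint8);ys,xs=np.nonzero(m);print(n,r["p"],r["at"],xs.min(),xs.max(),ys.min(),ys.max(),cv2.approxPolyDP(max(cv2.findContours(m,0,2)[0],key=cv2.contourArea),3,True)[:,0].tolist())
```

```text
12.6 [ 0.56708097 -0.43029724  0.09815782] [-2.75995104 -8.77909448  4.65431879] [-0.87344181  0.21406161  0.01323512] 0.6903345601889403
```

drive_tool(plan=[[[0, 0, -10, 0, 50], [0, 0, -25, 0, 50], [0, 0, -45, 0, 50], [0, 0, -65, 0, 50], [0, 0, -85, 0, 50], [0, 0, -100, 0, 50], [0, 0, -100, 0, 50], [0, 0, -100, 0, 50], [0, 0, -100, 0, 50]]])

```text
t: 13.92
position: [0.5658, -0.4238, 0.1938]
tcp_rot: [-2.353, -2.078, 0.001]
ft_force: [0.7, 1.7, -3.2]
grip_width: 0.693
grip_force: 72.2
```

Run:
```python
from h import *
o=get_obs();print(o["t"],o["position"],o["ft_force"],o["ft_torque"],o["grip_width"],o["grip_force"])
for n in ["scene","wrist"]:
    f=grab_frame(n);cv2.imwrite(f"pics/g_{n}.png",f["image"][:,:,::-1])
a=cv2.imread("pics/e_scene.png")[60:260,230:490];b=cv2.imread("pics/g_scene.png")[60:260,230:490]
c=cv2.imread("pics/e_wrist.png");d=cv2.imread("pics/g_wrist.png")
cv2.imwrite("pics/m.png",np.vstack([cv2.resize(np.hstack([a,b]),(780,300),interpolation=cv2.INTER_CUBIC),cv2.resize(np.hstack([c,d]),(780,244),interpolation=cv2.INTER_AREA)]))
```

```text
13.925 [ 0.5657535  -0.42376457  0.19376864] [ 0.66344715  1.67826652 -3.17958419] [-0.08239965  0.0620958   0.00610482] 0.6929470365415445 72.19721429049969
```

Weight fell to about 3 N, so the block is out; the side torque says the tote is still tilted. I'll rock it back level with the wall against its mouth edge, at a lighter grip.

drive_tool(plan=[[[0, 0, 10, 0, 50], [0, 0, 26, 0, 50], [18, 0, 26, 0, 50], [35, 0, 26, 0, 50], [46, 0, 20, 0, 50], [58, 0, 14, 0, 50], [71, 0, 10, 0, 50], [84, 0, 7, 0, 50], [97, 0, 7, 0, 50], [110, 0, 8, 0, 50]]], squeeze=25)

```text
t: 15.28
position: [0.58, -0.3142, 0.1871]
tcp_rot: [-2.354, -2.08, -0.0]
ft_force: [1.0, -0.5, -1.3]
grip_width: 0.686
grip_force: 72.2
```

Run:
```python
from h import *
o=get_obs();print(o["t"],o["position"],o["ft_force"],o["ft_torque"],o["grip_width"],o["grip_force"])
f=grab_frame("wrist");cv2.imwrite("pics/k_wrist.png",f["image"][:,:,::-1])
# white top: rear edge row and width near image centre
for n in ["g_wrist","k_wrist","w3"]:
    im=cv2.imread(f"pics/{n}.png").astype(int)
    col=im[:,320];print(n,[int(c.mean()) for c in col[0:400:10]])
```

```text
15.275 [ 0.58000755 -0.31417396  0.18714695] [ 0.97739199 -0.45327544 -1.25637087] [-0.12628741 -0.02357032  0.04005694] 0.6859463561210349 72.23340108990669
g_wrist [142, 76, 233, 230, 233, 231, 230, 232, 234, 232, 231, 234, 234, 232, 234, 231, 227, 233, 117, 122, 106, 105, 145, 126, 37, 36, 8, 30, 12, 14, 13, 16, 11, 152, 139, 147, 147, 152, 11, 12]
k_wrist [240, 239, 218, 219, 218, 218, 215, 217, 220, 218, 217, 219, 223, 219, 221, 214, 211, 218, 220, 136, 136, 137, 93, 100, 106, 100, 9, 10, 12, 10, 11, 13, 10, 143, 32, 33, 32, 31, 11, 10]
w3 [127, 125, 131, 132, 139, 144, 141, 142, 142, 146, 143, 145, 145, 145, 108, 104, 249, 245, 245, 245, 245, 245, 244, 244, 244, 140, 149, 7, 7, 11, 14, 13, 13, 135, 75, 47, 47, 49, 12, 13]
```

Run:
```python
from h import *
f=grab_frame("wrist");K=np.array(f["camera_matrix"]);T=np.linalg.inv(np.array(f["mount"]))
def pr(p):
    c=T@np.r_[p,1];q=K@[c[0],-c[1],-c[2]];return q[:2]/q[2] if c[2]<0 else q*np.nan
for th in range(0,75,10):
    a=np.radians(th);o=[]
    for y,z in ((52,-30),(52,-80),(-52,-30)):
        Y=y*np.cos(a)-z*np.sin(a);Z=y*np.sin(a)+z*np.cos(a)
        for x in (-43,43): o.append(pr(np.array([Y,x,-21-Z])/1000).round(0).tolist())
    print(th,o)
for n in ["g_wrist","k_wrist","w3"]:
    im=cv2.imread(f"pics/{n}.png").astype(int).mean(2)
    print(n,"col320 jumps",[(i,int(im[i,320]),int(im[i+2,320])) for i in range(0,270) if abs(im[i+2,320]-im[i,320])>12])
    for r in (40,100,160): 
        w=np.nonzero(im[r,100:540]>195)[0]+100; print(r,(w.min(),w.max()) if len(w) else None)
```

```text
0 [[226.0, 160.0], [411.0, 160.0], [248.0, 143.0], [389.0, 144.0], [242.0, 343.0], [395.0, 343.0]]
10 [[219.0, 154.0], [418.0, 154.0], [242.0, 123.0], [394.0, 123.0], [244.0, 324.0], [392.0, 323.0]]
20 [[211.0, 152.0], [425.0, 152.0], [236.0, 103.0], [401.0, 103.0], [246.0, 305.0], [391.0, 305.0]]
30 [[202.0, 155.0], [434.0, 155.0], [227.0, 85.0], [410.0, 85.0], [247.0, 287.0], [390.0, 287.0]]
40 [[192.0, 163.0], [444.0, 163.0], [216.0, 69.0], [420.0, 69.0], [248.0, 269.0], [389.0, 269.0]]
50 [[181.0, 178.0], [455.0, 178.0], [202.0, 56.0], [434.0, 56.0], [248.0, 252.0], [389.0, 252.0]]
60 [[170.0, 201.0], [465.0, 201.0], [184.0, 49.0], [451.0, 49.0], [247.0, 236.0], [390.0, 236.0]]
70 [[160.0, 232.0], [476.0, 232.0], [163.0, 51.0], [473.0, 51.0], [245.0, 220.0], [392.0, 220.0]]
g_wrist col320 jumps [(1, 147, 64), (2, 136, 35), (3, 64, 39), (4, 35, 65), (5, 39, 69), (11, 71, 210), (12, 69, 240), (13, 210, 234), (176, 235, 253), (177, 242, 146), (178, 253, 117), (179, 146, 120), (187, 123, 135), (189, 135, 104), (190, 122, 104), (218, 103, 145), (219, 97, 148), (228, 148, 126), (229, 1
[... 311 characters left out ...]
, 225, 136), (189, 186, 134), (211, 139, 109), (212, 131, 94), (213, 109, 94), (229, 92, 112), (230, 100, 75), (231, 112, 48), (232, 75, 45), (235, 45, 89), (236, 42, 104), (237, 89, 103), (252, 106, 56), (253, 98, 48), (258, 55, 9), (259, 43, 2)]
40 (np.int64(184), np.int64(455))
100 (np.int64(177), np.int64(461))
160 (np.int64(171), np.int64(467))
w3 col320 jumps [(138, 146, 108), (139, 150, 100), (153, 101, 72), (154, 103, 78), (155, 72, 186), (156, 78, 242), (157, 186, 249), (246, 247, 161), (247, 255, 133), (248, 161, 140), (259, 141, 117), (260, 149, 26), (261, 117, 2), (262, 26, 8)]
40 (np.int64(396), np.int64(515))
100 (np.int64(493), np.int64(539))
160 (np.int64(227), np.int64(409))
```

Run:
```python
from h import *
f=grab_frame("scene");cv2.imwrite("pics/k_scene.png",f["image"][:,:,::-1])
a,b,c=[cv2.imread(f"pics/{n}_scene.png")[70:230,270:440] for n in "egk"]
w=cv2.imread("pics/k_wrist.png")
t=cv2.resize(np.hstack([a,b,c]),(797,250),interpolation=cv2.INTER_CUBIC)
u=np.hstack([cv2.resize(cv2.imread(f"pics/{n}_wrist.png"),(398,249)) for n in "gk"])
cv2.imwrite("pics/m2.png",np.vstack([t,cv2.resize(u,(797,249))]))
```

```text
(no output)
```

View pics/m2.png

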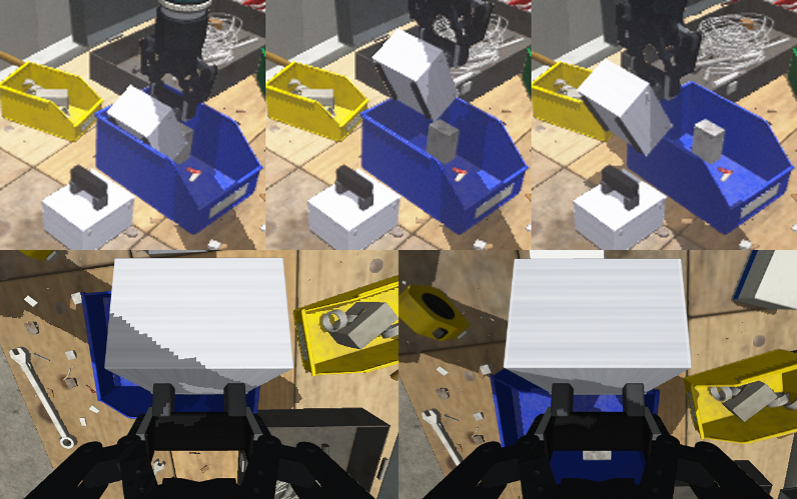

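The mosaic shows the steel block lying in the bin (at (708,140) in the third view). tote_a is still tipped ~55° with its mouth just past the +y wall, so that wall missed the mouth edge. I'll go back inside and repeat the push lower.

drive_tool(plan=[[[0, 0, -16, 0, 50], [-20, 0, -20, 0, 50], [-45, 0, -20, 0, 50], [-70, 0, -18, 0, 50], [-95, 0, -10, 0, 50], [-110, 0, 5, 0, 50], [-110, 0, 20, 0, 50], [-110, 0, 29, 0, 50], [-110, 0, 29, 0, 50]]])

```text
t: 16.55
position: [0.5658, -0.4227, 0.1563]
tcp_rot: [-2.351, -2.079, 0.0]
ft_force: [-0.3, 0.1, -3.3]
grip_width: 0.691
grip_force: 72.3
```

drive_tool(plan=[[[10, 0, 0, 0, 50], [25, 0, 0, 0, 50], [32, 0, 0, 0, 50], [38, 0, -4, 0, 50], [45, 0, -10, 0, 50]]])

```text
t: 17.18
position: [0.5724, -0.3818, 0.1702]
tcp_rot: [2.349, 2.077, -0.004]
ft_force: [-1.8, -5.5, -1.0]
grip_width: 0.691
grip_force: 72.9
```

```bash
cat > tilt.py <<'E'
from h import *
def go(tag):
    o=get_obs();f=grab_frame("wrist");im=f["image"].astype(int).mean(2)
    cv2.imwrite(f"pics/{tag}.png",f["image"][:,:,::-1])
    print(round(o["t"],2),o["position"].round(4),o["ft_force"].round(1),o["ft_torque"].round(2),round(float(o["grip_force"])))
    J=[]
    for i in range(0,270):
        a,b=im[i,300:340].mean(),im[i+2,300:340].mean()
        if abs(a-b)>12: J.append((i,int(a),int(b)))
    print(J)
if __name__=="__main__":
    import sys;go(sys.argv[1])
E
python3 tilt.py n1
```

```text
17.18 [ 0.5724 -0.3818  0.1702] [-1.8 -5.5 -1. ] [-1.48  0.37  0.04] 73
[(23, 227, 202), (25, 202, 231), (175, 239, 219), (176, 237, 180), (177, 219, 168), (186, 174, 155), (187, 166, 153), (193, 138, 122), (223, 119, 132), (224, 123, 138), (225, 132, 145), (226, 138, 156), (227, 145, 172), (228, 156, 173), (233, 173, 138), (234, 170, 113), (235, 138, 112), (240, 112, 132), (242, 132, 79), (243, 117, 68), (256, 63, 114), (257, 62, 208), (258, 114, 80), (259, 208, 5), (260, 80, 8)]
```

drive_tool(plan=[[[8, 0, -4, 0, 50], [15, 0, -7, 0, 50], [22, 0, -9, 0, 50], [30, 0, -11, 0, 50], [38, 0, -12, 0, 50], [47, 0, -13, 0, 50]]])

```text
t: 17.98
position: [0.5785, -0.3346, 0.1835]
tcp_rot: [2.35, 2.077, -0.002]
ft_force: [-1.6, -6.5, 1.3]
grip_width: 0.685
grip_force: 74.7
```

```bash
python3 tilt.py n2
```

```text
17.98 [ 0.5785 -0.3346  0.1835] [-1.6 -6.5  1.3] [-1.5   0.19 -0.07] 75
[(11, 199, 172), (12, 193, 150), (13, 172, 145), (52, 108, 129), (53, 111, 143), (54, 129, 147), (59, 144, 163), (60, 144, 185), (61, 163, 204), (62, 185, 208), (70, 217, 192), (152, 188, 213), (153, 188, 240), (154, 213, 251), (157, 248, 225), (158, 240, 216), (192, 217, 199), (193, 212, 196), (195, 196, 181), (196, 190, 177), (236, 131, 146), (237, 135, 164), (238, 146, 187), (239, 164, 203), (240, 187, 212), (244, 216, 184), (245, 210, 148), (246, 184, 127), (247, 148, 127), (262, 130, 75), (263, 139, 13), (264, 75, 6)]
```

drive_tool(plan=[[[8, 0, 0, 0, 50], [16, 0, 2, 0, 50], [24, 0, 4, 0, 50], [28, 0, 5, 0, 50]]])

```text
t: 18.52
position: [0.5825, -0.3062, 0.1799]
tcp_rot: [2.349, 2.077, 0.0]
ft_force: [-0.7, -2.5, 8.4]
grip_width: 0.695
grip_force: 78.2
```

```bash
python3 tilt.py n3
```

```text
18.52 [ 0.5825 -0.3062  0.1799] [-0.7 -2.5  8.4] [-0.98  0.42 -0.02] 78
[(0, 98, 209), (1, 186, 208), (61, 199, 173), (62, 199, 144), (63, 173, 138), (95, 116, 144), (96, 119, 150), (101, 148, 180), (102, 154, 199), (103, 180, 208), (104, 199, 213), (105, 208, 164), (106, 213, 153), (152, 161, 141), (153, 161, 135), (154, 141, 236), (155, 135, 250), (156, 236, 248), (198, 240, 223), (199, 237, 223), (201, 223, 207), (202, 222, 203), (204, 203, 190), (205, 203, 186), (208, 187, 173), (215, 169, 148), (216, 160, 147), (245, 144, 174), (246, 148, 198), (247, 174, 209), (248, 198, 214), (251, 214, 184), (252, 204, 152), (253, 184, 140), (266, 142, 155), (267, 144, 75), (268, 155, 12), (269, 75, 5)]
```

Tilt is now about 10–15°, and setting it down on the bench will take out the rest. I'll carry it back over tote_b to its place.

drive_tool(plan=[[[0, 0, -15, 0, 50], [0, 0, -35, 0, 50], [10, 0, -52, 0, 50], [30, -1, -57, 0, 50], [60, -3, -57, 0, 50], [95, -5, -57, 0, 50], [130, -7, -57, -2, 50], [165, -9, -57, -4, 50], [200, -10, -57, -6, 50], [235, -12, -57, -8, 50]]])

```text
t: 19.82
position: [0.5975, -0.0677, 0.2329]
tcp_rot: [-2.2, -2.24, 0.0]
ft_force: [0.0, -0.6, -2.3]
grip_width: 0.696
grip_force: 77.0
```

drive_tool(plan=[[[25, 0, 0, 0, 50], [45, 0, 0, 0, 50], [55, 0, 0, 0, 50], [59, 0, 25, 0, 50], [59, 0, 60, 0, 50], [59, 0, 90, 0, 50], [59, 0, 110, 0, 50], [59, 0, 125, 0, 50], [59, 0, 135, 0, 50], [59, 0, 135, 0, 50]]])

```text
t: 21.08
position: [0.5972, -0.0116, 0.0979]
tcp_rot: [-2.203, -2.239, 0.001]
ft_force: [0.1, -1.0, -2.7]
grip_width: 0.692
grip_force: 77.1
```

```bash
python3 tilt.py n4; python3 -c "
from h import *
o=get_obs();M=R.from_rotvec(o['tcp_rot']).as_matrix();print(np.degrees(np.arctan2(M[1,0],M[0,0])));print(M.T@(np.array([.6040,-.0129,.071])-o['position'])*1000)"
```

```text
21.07 [ 0.5972 -0.0116  0.0979] [ 0.1 -1.  -2.7] [-0.07  0.05 -0.04] 77
[(104, 134, 148), (105, 132, 153), (152, 158, 145), (154, 145, 229), (155, 159, 244), (250, 233, 219), (251, 235, 218), (253, 218, 147), (254, 229, 128), (255, 147, 133), (266, 134, 147), (267, 136, 70), (268, 147, 11), (269, 70, 5)]
90.91352610502283
[-1.40800773  6.23905384 27.66279049]
```

drive_tool(plan=[[[-1, 6, 5, 0, 50], [-1, 6, 10, 0, 50], [-1, 6, 15, 0, 50], [-1, 6, 19, 0, 50], [-1, 6, 23, 0, 50], [-1, 6, 26, 0, 50], [-1, 6, 26, 0, 50]]])

```text
t: 22.0
position: [0.6034, -0.0123, 0.074]
tcp_rot: [-2.203, -2.239, 0.0]
ft_force: [-3.8, 0.6, 7.3]
grip_width: 0.69
grip_force: 78.5
```

```bash
python3 tilt.py n5
```

```text
22.0 [ 0.6034 -0.0123  0.074 ] [-3.8  0.6  7.3] [-0.07  0.96 -0.09] 78
[(104, 139, 152), (105, 136, 155), (154, 152, 206), (155, 150, 245), (156, 206, 243), (250, 235, 220), (251, 237, 218), (253, 218, 150), (254, 232, 131), (255, 150, 135), (266, 136, 148), (267, 138, 80), (268, 148, 14), (269, 80, 5)]
```

drive_tool(plan=[[[0, 0, 2, 0, 50], [0, 0, 4, 0, 50], [0, 0, 6, 0, 50], [0, 0, 6, 0, 50]]])

```text
t: 22.55
position: [0.6036, -0.0121, 0.0734]
tcp_rot: [-2.203, -2.239, 0.0]
ft_force: [-15.8, 1.9, 36.2]
grip_width: 0.691
grip_force: 81.7
```

```bash
python3 tilt.py n6
```

```text
22.55 [ 0.6036 -0.0121  0.0734] [-15.8   1.9  36.2] [-0.03  3.56 -0.18] 82
[(105, 138, 154), (106, 142, 156), (154, 147, 225), (155, 146, 249), (156, 225, 247), (251, 228, 211), (252, 230, 209), (254, 209, 146), (255, 213, 132), (267, 138, 80), (268, 148, 14), (269, 80, 5)]
```

drive_tool(plan=[[[0, 0, -5, 0, 50], [0, 0, -8, 0, 50], [0, 0, -8, 0, 50]]])

```text
t: 22.98
position: [0.6037, -0.0124, 0.0742]
tcp_rot: [2.203, 2.239, 0.001]
ft_force: [-0.6, 0.0, 1.6]
grip_width: 0.697
grip_force: 77.5
```

```bash
python3 tilt.py n7
python3 - <<'E'
import cv2,numpy as np
for n in ["w3","n3","n4","n6","n7"]:
    im=cv2.imread(f"pics/{n}.png").astype(int);g=im.mean(2);print(n)
    for r in (110,130,150,162,180,210):
        w=np.nonzero(g[r,150:480]>205)[0]+150;print(" ",r,(w.min(),w.max(),len(w)) if len(w) else None,im[r,320].tolist(),im[r,180].tolist())
    print("  col",[int(x) for x in g[325:400:4,300]])
E
```

```text
22.98 [ 0.6037 -0.0124  0.0742] [-0.6  0.   1.6] [-0.09 -0.05  0.  ] 77
[(104, 139, 152), (105, 137, 156), (152, 160, 144), (153, 158, 180), (154, 144, 195), (155, 180, 250), (156, 195, 244), (160, 250, 236), (250, 235, 220), (251, 237, 219), (253, 219, 149), (254, 229, 131), (255, 149, 135), (266, 136, 149), (267, 138, 74), (268, 149, 11), (269, 74, 5)]
w3
  110 None [120, 148, 167] [25, 30, 32]
  130 None [122, 148, 165] [27, 32, 35]
  150 None [107, 104, 102] [27, 33, 35]
  162 (np.int64(227), np.int64(409), 183) [247, 245, 244] [31, 34, 35]
  180 (np.int64(229), np.int64(408), 180) [247, 245, 244] [21, 23, 26]
  210 (np.int64(232), np.int64(405), 174) [247, 245, 243] [17, 22, 22]
  col [255, 238, 223, 236, 38, 44, 79, 76, 80, 77, 80, 10, 12, 11, 12, 12, 13, 11, 13]
n3
  110 (np.int64(218), np.int64(238), 21) [160, 155, 153] [122, 149, 166]
  130 (np.int64(221), np.int64(227), 7) [160, 155, 152] [57, 70, 79]
  150 None [161, 156, 153] [51, 67, 76]
  162 (np.int64(214), np.int64(425), 212) [243, 240, 238] [54, 77, 93]
  180 (np.int64(228), np.int64(421), 194) [243, 240, 238] [55, 7
[... 784 characters left out ...]
67]
  180 (np.int64(217), np.int64(421), 205) [239, 236, 234] [124, 151, 166]
  210 (np.int64(224), np.int64(415), 192) [239, 236, 235] [124, 149, 163]
  col [12, 13, 12, 12, 54, 51, 46, 52, 52, 50, 47, 11, 14, 12, 14, 14, 13, 12, 12]
n7
  110 (np.int64(399), np.int64(399), 1) [155, 152, 147] [106, 129, 143]
  130 None [158, 153, 151] [112, 135, 148]
  150 None [160, 155, 153] [128, 153, 168]
  162 (np.int64(214), np.int64(425), 212) [239, 236, 234] [125, 151, 166]
  180 (np.int64(218), np.int64(421), 204) [239, 236, 234] [124, 149, 166]
  210 (np.int64(224), np.int64(414), 191) [239, 235, 234] [126, 150, 164]
  col [13, 13, 11, 11, 53, 50, 46, 53, 52, 49, 46, 12, 14, 14, 13, 13, 13, 14, 13]
```

Tilt is about 18°, and pressing straight down locks because the edge sticks. I'll step 31 mm toward −y, touch down, then move +y while lowering, so it rolls level over its mouth edge.

drive_tool(plan=[[[0, 0, -8, 0, 50], [-16, 0, -8, 0, 50], [-31, 0, -8, 0, 50], [-31, 0, -1, 0, 50], [-31, 0, 2, 0, 50], [-25, 0, 4, 0, 50], [-18, 0, 7, 0, 50], [-11, 0, 9, 0, 50], [-5, 0, 11, 0, 50], [0, 0, 12, 0, 50]]])

```text
t: 24.28
position: [0.605, -0.0134, 0.0641]
tcp_rot: [2.2, 2.237, 0.001]
ft_force: [-0.0, -2.6, 3.2]
grip_width: 0.687
grip_force: 83.2
```

```bash
python3 tilt.py n8
python3 - <<'E'
import cv2,numpy as np
im=cv2.imread(f"pics/n8.png").astype(int);g=im.mean(2)
w=np.nonzero(g[162,150:480]>205)[0]+150;print(w.min(),w.max())
E
```

```text
24.27 [ 0.605  -0.0134  0.0641] [-0.  -2.6  3.2] [-0.74  0.12  0.05] 83
[(143, 148, 108), (144, 152, 107), (163, 106, 92), (164, 109, 130), (165, 92, 242), (166, 130, 252), (252, 233, 215), (253, 226, 214), (255, 214, 198), (256, 212, 187), (259, 189, 143), (260, 175, 139)]Traceback (most recent call last):
  File "<stdin>", line 3, in <module>
    return umr_minimum(a, axis, None, out, keepdims, initial, where)
ValueError: zero-size array to reduction operation minimum which has no identity
```

It is level again and on the bench. Release and rise.

drive_tool(plan=[[[0, 0, 1, 0, 50], [0, 0, 1, 0, 62], [0, 0, 1, 0, 70], [0, 0, 1, 0, 85], [0, 0, 1, 0, 85], [0, 0, 1, 0, 85], [0, 0, 1, 0, 85]]])

```text
t: 25.2
position: [0.6033, -0.0125, 0.0612]
tcp_rot: [-2.204, -2.239, 0.0]
ft_force: [0.5, -0.6, 0.0]
grip_width: 0.997
grip_force: 0.0
```

drive_tool(plan=[[[0, 0, -20, 0, 85], [0, 0, -50, 0, 85], [0, 0, -90, 0, 85], [0, 0, -140, 0, 85], [0, 0, -190, 0, 85], [0, 0, -226, 0, 85], [0, 0, -226, 0, 85]]])

```text
t: 26.08
position: [0.6058, -0.0126, 0.2939]
tcp_rot: [2.198, 2.234, 0.011]
ft_force: [-0.3, -0.0, 0.3]
grip_width: 0.997
grip_force: 0.0
```

Run:
```python
from h import *
o=get_obs();f=grab_frame("wrist");im=f["image"].astype(int);g=im.max(2);cv2.imwrite("pics/z.png",f["image"][:,:,::-1])
print(o["t"],o["position"],o["ft_force"].round(1),o["grip_width"])
# same viewpoint as w1: compare
r=cv2.imread("pics/w1.png")
for n,a in (("w1",r.astype(int)),("now",im[:,:,::-1])):
    q=a.max(2);m=((q>205)&((a.max(2)-a.min(2))<14)).astype(np.uint8);m[:90]=0;m[215:]=0;m[:,:260]=0;m[:,390:]=0
    m=cv2.morphologyEx(m,cv2.MORPH_CLOSE,np.ones((25,25)));ys,xs=np.nonzero(m)
    rc=cv2.minAreaRect(np.c_[xs,ys].astype(np.float32));print(n,rc)
    d=np.zeros(q.shape,np.uint8);d[125:195,287:360]=q[125:195,287:360]<70
    k,l,st,ce=cv2.connectedComponentsWithStats(d);print(st[1+st[1:,4].argmax()])
    if n=="now": print(atz(f,rc[0],.062,o).round(4))
s=grab_frame("scene");cv2.imwrite("pics/z_scene.png",s["image"][:,:,::-1])
a=cv2.imread("pics/scene0.png").astype(int);b=s["image"][:,:,::-1].astype(int)
d=np.abs(a-b).max(2)>40
for nm,(c0,c1,r0,r1) in dict(toteA=(205,285,205,285),toteB=(292,360,170,236),bin=(330,440,120,220)).items(): print(nm,d[r0:r1,c0:c1].mean().round(3))
```

```text
26.075 [ 0.60584668 -0.01257974  0.29390112] [-0.3 -0.   0.3] 0.99701701197491
w1 ((322.2331237792969, 156.4614715576172), (89.58126831054688, 78.33676147460938), 88.21009063720703)
[ 294  151   59   25 1166]
now ((316.0, 164.5), (87.0, 76.0), 90.0)
[ 289  159   57   24 1162]
[ 0.6055 -0.0113  0.062 ]
toteA 0.154
toteB 0.135
bin 0.042
```

drive_tool(plan=[[[40, -10, 0, 0, 85], [85, -25, 0, 0, 85], [130, -45, 0, 0, 85], [175, -70, 0, 0, 85], [220, -95, 0, 0, 85], [265, -120, 0, 0, 85], [305, -145, 0, 0, 85], [335, -165, 0, 0, 85], [345, -170, 0, 0, 85], [345, -170, 0, 0, 85]]])

```text
t: 27.42
position: [0.4273, 0.3295, 0.286]
tcp_rot: [2.202, 2.24, -0.004]
ft_force: [-0.5, -0.3, 0.0]
grip_width: 0.993
grip_force: 0.0
```

Run:
```python
from h import *
o=get_obs();print(o["t"],o["position"],o["ft_force"].round(1))
for n in ("scene","top"):
    f=grab_frame(n);a=cv2.imread(f"pics/{n}0.png").astype(int);b=f["image"][:,:,::-1].astype(int)
    cv2.imwrite(f"pics/fin_{n}.png",b)
    W=dict(scene=dict(A=(205,285,205,285),B=(292,360,170,236),bin=(330,440,120,220)),top=dict(A=(190,265,145,210),B=(293,362,168,232),bin=(374,475,148,280)))[n]
    for k,(c0,c1,r0,r1) in W.items():
        d=np.abs(a-b).max(2)[r0:r1,c0:c1]>40;ys,xs=np.nonzero(d)
        print(n,k,d.mean().round(3),(xs.mean()+c0,ys.mean()+r0,xs.std(),ys.std()) if len(xs) else None)
        if k!="bin":
            for nm,q in (("before",a),("now",b)):
                g=q.max(2)[r0:r1,c0:c1]; m=((g>150)&((q[...,2]-q[...,0])[r0:r1,c0:c1]<20)).astype(np.uint8)
                m=cv2.morphologyEx(m,cv2.MORPH_OPEN,np.ones((3,3)));y,x=np.nonzero(m)
                print("  ",nm,"white",[np.round(v,1) for v in cv2.minAreaRect(np.c_[x+c0,y+r0].astype(np.float32))],[x.min()+c0,x.max()+c0,y.min()+r0,y.max()+r0])
    for q in ["blue_bin","tote_a"]:
        for r in regions_of(q,f): print(q,r["p"],r["at"])
```

```text
27.425 [0.42731621 0.3295472  0.28603858] [-0.5 -0.3  0. ]
scene A 0.058 (np.float64(242.3494623655914), np.float64(242.28225806451613), np.float64(16.05120920414566), np.float64(18.355462907730185))
   before white [array([243.2, 237.1]), array([35.3, 58.1]), np.float64(52.1)] [np.int64(211), np.int64(276), np.int64(214), np.int64(262)]
   now white [array([243.1, 236. ]), array([35.3, 58.2]), np.float64(52.4)] [np.int64(211), np.int64(276), np.int64(213), np.int64(261)]
scene B 0.0 None
   before white [array([326.2, 196.7]), array([31.8, 49.1]), np.float64(55.8)] [np.int64(298), np.int64(354), np.int64(185), np.int64(217)]
   now white [array([326.4, 196.9]), array([31.5, 49.9]), np.float64(56.8)] [np.int64(298), np.int64(355), np.int64(185), np.int64(217)]
scene bin 0.042 (np.float64(382.49674620390454), np.float64(159.95010845986985), np.float64(5.310580671647666), np.float64(7.062143200374554))
blue_bin 0.88 [380.7, 170.8]
top A 0.109 (np.float64(230.75751879699249), np.float64(175.98684210526315), np.float64(20.106283382008137), np.float64(15.161096577299318))
   before white 
[... 160 characters left out ...]
rray([43., 53.]), np.float64(90.0)] [np.int64(201), np.int64(254), np.int64(154), np.int64(197)]
top B 0.0 None
   before white [array([328.4, 200.1]), array([53.3, 43.9]), np.float64(5.4)] [np.int64(300), np.int64(356), np.int64(177), np.int64(224)]
   now white [array([328.4, 200.1]), array([53.3, 43.8]), np.float64(5.4)] [np.int64(300), np.int64(356), np.int64(177), np.int64(224)]
top bin 0.039 (np.float64(445.32495164410057), np.float64(201.3597678916828), np.float64(5.782219147223712), np.float64(7.486038994693493))
blue_bin 0.88 [421.4, 218.2]
tote_a 0.48 [256.1, 176.0][ WARN:0@1.562] global loadsave.cpp:1063 imwrite_ Unsupported depth image for selected encoder is fallbacked to CV_8U.
```

tote_b has not moved. tote_a stands upright within about 3 mm of its start, the block is in the bin, and the robot is clear, so I'll hand in.

```bash
python3 -c "
from plant import *
print(close_job())"
```

```text
the job is handed in; nothing more can be done
None
```

The job is handed in: tote_a (the left one) weighed about 7 N, so I tipped it and the block slid into the blue bin; it now stands upright within about 3 mm of where it was, and tote_b was never touched.

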